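# Stock a cart shelf with salvaged casters in order of wheel size

### The job

The biggest salvaged caster is already standing at one end of the grey shelf: put the other four in the taped bays beside it, wheel up on their mounting plates, so that the row steps down in wheel size from the biggest caster to the smallest at the far end. Stand each in the middle of its bay with its wheel pointing squarely across the shelf, and leave the biggest caster and the tin where they are.

Things in the scene. Friction and masses are not known exactly. Their poses are not given: they have to be found in the camera images.
- caster_35_wheel (a point): Loose caster, smallest of the four to move, wheel up on its steel plate (42 x 40 x 3 mm), 48 mm tall: black wheel 35 mm across, 16 mm wide, in a steel fork. Point: wheel centre, 30.5 mm above the plate's underside. z up, x rolling direction (plate's 42 mm side), y axle. Grip along y at axle height across the fork's flat cheeks: 26 mm over both, 15 mm wide in x, up to 7 mm above the axle.
- caster_50_wheel (a point): Loose caster, second smallest of the four to move, wheel up on its steel plate (56 x 54 x 3 mm), 68 mm tall: black wheel 50 mm across, 20 mm wide, in a steel fork. Point: wheel centre, 43 mm above the plate's underside. z up, x rolling direction (plate's 56 mm side), y axle. Grip along y at axle height across the fork's flat cheeks: 30 mm over both, 21 mm wide in x, up to 10 mm above the axle.
- caster_65_wheel (a point): Loose caster, second largest of the four to move, wheel up on its steel plate (74 x 62 x 3 mm), 86 mm tall: black wheel 65 mm across, 25 mm wide, in a steel fork. Point: wheel centre, 53.5 mm above the plate's underside. z up, x rolling direction (plate's 74 mm side), y axle. Grip along y at axle height across the fork's flat cheeks: 35 mm over both, 27 mm wide in x, up to 14 mm above the axle.
- caster_80_wheel (a point): Loose caster, largest of the four to move, wheel up on its steel plate (90 x 68 x 3 mm), 104 mm tall: black wheel 80 mm across, 30 mm wide, in a steel fork. Point: wheel centre, 64 mm above the plate's underside. z up, x rolling direction (plate's 90 mm side), y axle. Grip along y at axle height across the fork's flat cheeks: 40 mm over both, 34 mm wide in x, up to 17 mm above the axle.
- caster_big_wheel (a point): The biggest caster, of the same kind but with a 100 mm wheel, plate 104 x 80 mm, 130 mm tall, already standing in its place at one end of the shelf (either end), beyond the last bay. Not to be moved. The point is its wheel's centre, on the axle, 80 mm above the shelf's top.
- bay_a: One of 4 alike bays in a row on the grey steel shelf (640 x 140 mm, its top level, 20 mm above the bench, fixed): a yellow tape outline 112 mm (x, across the shelf) by 92 mm (y, along the row). Origin: its centre, on the shelf's top. Bays are 95 mm apart, all turned alike with the shelf; letters do not give the order in the row. The nearest bay is 108 mm from the biggest caster.
- bay_b: One of 4 alike bays in a row on the grey steel shelf (640 x 140 mm, its top level, 20 mm above the bench, fixed): a yellow tape outline 112 mm (x, across the shelf) by 92 mm (y, along the row). Origin: its centre, on the shelf's top. Bays are 95 mm apart, all turned alike with the shelf; letters do not give the order in the row. The nearest bay is 108 mm from the biggest caster.
- bay_c: One of 4 alike bays in a row on the grey steel shelf (640 x 140 mm, its top level, 20 mm above the bench, fixed): a yellow tape outline 112 mm (x, across the shelf) by 92 mm (y, along the row). Origin: its centre, on the shelf's top. Bays are 95 mm apart, all turned alike with the shelf; letters do not give the order in the row. The nearest bay is 108 mm from the biggest caster.
- bay_d: One of 4 alike bays in a row on the grey steel shelf (640 x 140 mm, its top level, 20 mm above the bench, fixed): a yellow tape outline 112 mm (x, across the shelf) by 92 mm (y, along the row). Origin: its centre, on the shelf's top. Bays are 95 mm apart, all turned alike with the shelf; letters do not give the order in the row. The nearest bay is 108 mm from the biggest caster.
- tin: Bystander: round grey tin, 72 mm across, 85 mm tall, on the shelf at the end away from the biggest caster. Origin at the centre of its underside.
Not all that is in view belongs to the job. Leave any blue or orange look-alike of the part that bears caster_65_wheel alone.

How it is judged:
By the outcome, as a careful person would: the job done as asked, in the order asked, and still so for the second after the job is handed in, with the robot touching nothing.
It also fails if it takes over 112 s, if anything falls off the work surface, if the arm or the gripper's body presses on something with over 40 N, if the wrist force passes 120 N, or if a joint passes its speed limit or range.

### The arm

A 7-joint arm with a two-finger parallel gripper is mounted at the origin on the work surface. World frame = base frame: x ahead of the robot, y to its left, z up, the work surface at z = 0. Lengths are in m, angles in rad, forces in N, time in s.
With the tool pointing down it reaches from about 0.425 to 0.875 m from the base axis. Payload 9.9 kg.
Tool frame: the origin (TCP) lies on the centre line of the jaws, within the pads' length; the fingertips stand 22 mm ahead of it and the grasp point (between the pads) lies 3 mm ahead of it (arm.nose_length is the distance from the TCP to the fingertips, in m); z points along the fingers, y is the direction in which the jaws open and shut (so a half turn about z gives the same grasp; the last joint's range is limited). The gripper opens to 85 mm and grips with 20 to 120 N. Pads are 22 mm wide; open, the fingers measure 114 mm over their backs; the gripper's body (76 mm by 85 mm) begins 54 mm behind the grasp point. The pads swing forward as they close: fully open they stand 13 mm farther back than shut.
Start: joints at [-1.271, 0.576, 0.025, 1.437, -0.015, 1.129, -0.057], TCP at [0.253, 0.626, 0.253] pointing down, gripper open.
Joint ranges: [-2.76, 2.76], [-0.34, 2.15], [-1.52, 1.57], [0.19, 2.46], [-1.09, 4.23], [0.17, 1.99], [-2.82, 2.82]. Speed limits (rad/s): [2.22, 2.22, 3.01, 3.01, 3.14, 3.14, 3.14].

### API

Orientations are given as a rotation vector (axis times angle).
In Python, from cell import arm, get_image, get_calibration, workorder gives the robot as it stands.
- The arm moves only by the shell command python3 -m jog 'ROWS'. ROWS is a JSON object of lists of equal length, an entry for each row: "gripper": the opening, from 0 (shut) to 1 (fully open); "linear": the shift along the tool's x, y, z each as a share of 20 mm, from -1 to 1, a list of three; "yaw": the turn about the tool's z as a share of 0.08 rad, from -1 to 1. A call has 1 to 8 rows; each row shifts and turns the commanded pose from where the row before left it, along the tool's axes as they then stand; what a row does not reach is not made up. A row lasts 1/10 s, in which the tool goes at most 50 mm and 8.59 degrees, less where a joint would pass 70% of its speed; a pose out of reach is approached as far as the arm can. A call with a number of a shift or a turn outside -1 to 1 is refused whole. A call with a gripper value outside its range is refused whole. The fingers move at their own pace and stop on an object; the grip force is fixed at half the most. Time passes only in rows, so rows that do not move let the fingers close. It gives the time, the measured TCP pose, the force and the opening at its end, in the units of the state.
- arm.state(): the state, without advancing time (a new reading comes with each control period).
- get_image(name): name is "side" or "top" or "wrist"; returns (picture, depth): 400x640x3 uint8, red, green, blue; 400x640 float32, m along the optical axis (not along the pixel's ray), 0 where there is no reading.
- get_calibration(name): a dict with "K" (3x3 intrinsics, pixels), "D" ([k1, k2, p1, p2, k3] as OpenCV has them; the pictures are not rectified), "eye" and "attitude" of the camera in the world. Camera axes: x right, y down, z forward; pixel columns grow to the right and rows downward; lengths in m; the calibration is good to about 2 mm. A picture is of the moment at which its call begins: read the wrist's pose just before it. get_calibration takes no time and is no camera call; for the wrist camera it gives the pose at the moment of the call.
- workorder.sign_off(): hands the job in, once; it reports no verdict.
The state is a dict: "time": time; "q": joint angles; "joint_vel": joint speeds; "joint_efforts": joint torques, N m; "tcp_pos": TCP position; "tool_rot": TCP orientation; "contact_force": force on the tool from outside, world axes, zero at the start; "wrist_torque": the same for the moment, N m; "gripper_width": finger opening in m.
Only numpy, scipy, OpenCV 4.12 (cv2) and the standard library are available. Lean on these libraries where they do the work, as an engineer would, in place of code of your own. Each camera call takes 0.05 s, during which the arm holds its last target.

## Working session

There is one attempt and no reset: what is moved stays moved. The work goes in short steps, Python scripts to look and compute and a shell command to move; the robot and the scene stay as the last step left them, time stands still between calls to the robot, and variables do not carry over. Pictures are saved under pics/ and viewed, and the job is handed in when it is done.

```bash
ls; mkdir -p pics; python3 - <<'E'
from cell import arm,get_image,get_calibration
import cv2,numpy as np
print(arm.state())
for n in ("top","side"):
    im,d=get_image(n); cv2.imwrite(f"pics/{n}0.png",im[:,:,::-1]); np.savez(f"pics/{n}0.npz",im=im,d=d)
    print(n,get_calibration(n))
E
```

```text
pics
{'time': 0.0, 'q': array([-1.27077108,  0.57653808,  0.02481963,  1.43793803, -0.01498983,
        1.12900051, -0.05651527]), 'joint_vel': array([ 0.00121081, -0.00069863, -0.0006688 , -0.00039003,  0.00130804,
       -0.00178938,  0.00080262]), 'joint_efforts': array([ 8.39201330e-04, -7.65764380e+01,  2.25102536e+00, -2.85959047e+01,
        1.53153454e-02,  1.30867676e-02,  7.72256499e-06]), 'tcp_pos': array([0.25258923, 0.62549153, 0.25242748]), 'tool_rot': array([-5.99104422e-01, -3.08369308e+00,  2.64300021e-03]), 'contact_force': array([-0.04692891,  0.18091666, -0.17927116]), 'wrist_torque': array([ 0.00060898,  0.04104298, -0.02324006]), 'gripper_width': 0.08548535986953609}
top {'K': array([[363.77501138,   0.        , 321.20453112],
       [  0.        , 363.77501138, 202.40670803],
       [  0.        ,   0.        ,   1.        ]]), 'D': array([-0.0420085,  0.       ,  0.       ,  0.       ,  0.       ]), 'eye': array([ 0.28609523, -0.03717124,  0.87984553]), 'attitude': array([-1.91807963,  2.28917867, -0.25860786])}
side {'K': array([[364.4223072 ,   0.        , 317.80073388],
       [  0.        , 364.4223072 , 193.0882571 ],
       [  0.        ,   0.        ,   1.        ]]), 'D': array([0.00703812, 0.        , 0.        , 0.        , 0.        ]), 'eye': array([ 0.0755224 , -0.59971511,  0.59296695]), 'attitude': array([-2.13320579,  0.69996381, -0.36910001])}
```

View pics/top0.png

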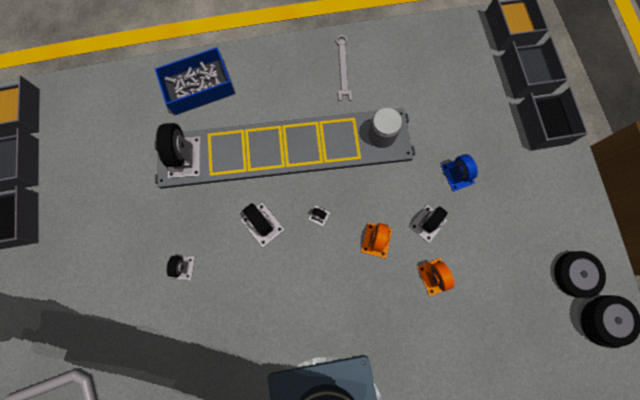

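View pics/side0.png

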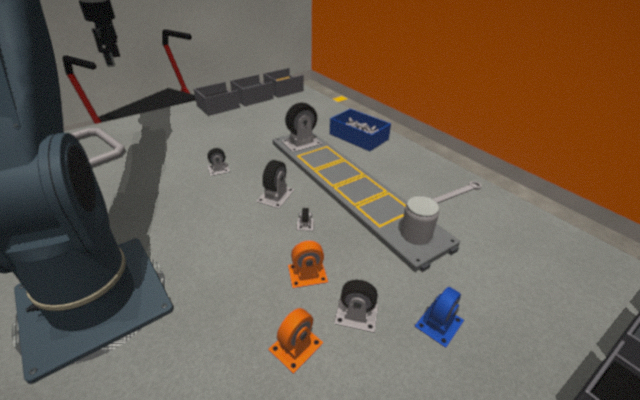

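```bash
cat > h.py <<'E'
import cv2,numpy as np
from cell import arm,get_image,get_calibration
from scipy.spatial.transform import Rotation as R
def proj(cal,P):
    Rc=R.from_rotvec(cal['attitude']).as_matrix()  # cam->world
    Pc=(np.asarray(P,float).reshape(-1,3)-cal['eye'])@Rc
    return cv2.projectPoints(Pc,np.zeros(3),np.zeros(3),cal['K'],cal['D'])[0].reshape(-1,2)
def pix2w(cal,uv,z):
    n=cv2.undistortPoints(np.array(uv,float).reshape(-1,1,2),cal['K'],cal['D']).reshape(-1,2)
    d=np.c_[n,np.ones(len(n))]@R.from_rotvec(cal['attitude']).as_matrix().T
    return cal['eye']+d*((z-cal['eye'][2])/d[:,2])[:,None]
def ortho(im,cal,x0,x1,y0,y1,z,s):
    """up = +x, left = +y ; s px per m; grid labels in mm"""
    H=int((x1-x0)*s);W=int((y1-y0)*s)
    X=x1-np.arange(H)/s; Y=y1-np.arange(W)/s
    g=np.stack(np.broadcast_arrays(X[:,None],Y[None,:],z),-1).reshape(-1,3)
    uv=proj(cal,g).astype(np.float32).reshape(H,W,2)
    return cv2.remap(im,uv[...,0],uv[...,1],cv2.INTER_CUBIC)
def grid(o,x0,x1,y0,y1,s,step=.05):
    o=o.copy()
    for k in np.arange(np.ceil(x0/step),x1/step):
        r=int((x1-k*step)*s); cv2.line(o,(0,r),(o.shape[1],r),(0,255,255),1); cv2.putText(o,f"x{k*step*1000:.0f}",(0,r-2),0,.4,(0,0,255),1)
    for k in np.arange(np.ceil(y0/step),y1/step):
        c=int((y1-k*step)*s); cv2.line(o,(c,0),(c,o.shape[0]),(0,255,255),1); cv2.putText(o,f"y{k*step*1000:.0f}",(c+1,10),0,.4,(0,0,255),1)
    return o
E
python3 - <<'E'
from h import *
f=np.load('pics/top0.npz');im=f['im'][:,:,::-1].copy();d=f['d'];cal=get_calibration('top')
a=(.25,.75,-.35,.45,0.003,1000)
cv2.imwrite('pics/o_floor.png',grid(ortho(im,cal,*a),*a[:4],1000))
a=(.45,.75,-.3,.4,0.02,1140)
cv2.imwrite('pics/o_shelf.png',grid(ortho(im,cal,*a),*a[:4],1140))
E
```

```text
(no output)
```

View pics/o_floor.png

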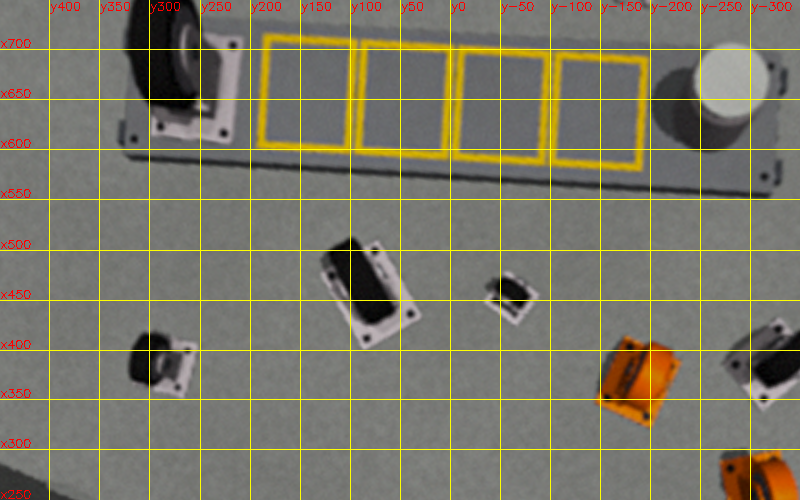

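View pics/o_shelf.png

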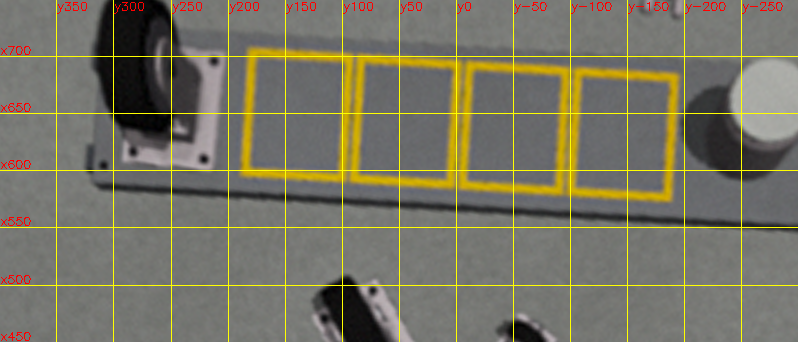

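```bash
python3 - <<'E'
from h import *
f=np.load('pics/top0.npz');im=f['im'][:,:,::-1].copy();cal=get_calibration('top')
s=3300;T=[]
for n,(x,y) in dict(c80=(.46,.08),c35=(.455,-.06),c65=(.385,-.32),c50=(.385,.285)).items():
    a=(x-.06,x+.06,y-.06,y+.06)
    o=grid(ortho(im,cal,*a,.003,s),*a,s,.01)
    T.append(cv2.resize(o,(396,300)) if 0 else o[:300] if 0 else cv2.resize(o,(396,396)))
for i in (0,1): cv2.imwrite(f'pics/crop{i}.png',np.hstack(T[2*i:2*i+2]))
s=2000;a=(.5,.78,-.35,.4,.02,s)
o=ortho(im,cal,*a);hsv=cv2.cvtColor(o,cv2.COLOR_BGR2HSV)
m=cv2.inRange(hsv,(20,120,100),(32,255,255))
p=np.argwhere(m>0); p=p[(p[:,0]<(.28-.05)*s)&(p[:,0]>.03*s)]
X=.78-p[:,0]/s;Y=.4-p[:,1]/s
r=cv2.minAreaRect(np.c_[X,Y].astype(np.float32)); print(r)
# shelf centre via refine
from scipy.optimize import minimize
P=np.c_[X,Y]
def cost(q,tw=.006):
    c,sn=np.cos(q[2]),np.sin(q[2]); d=P-q[:2]; u=d[:,0]*c+d[:,1]*sn; v=-d[:,0]*sn+d[:,1]*c
    best=np.full(len(P),9.)
    for k in (-1.5,-.5,.5,1.5):
        w=v-k*.095
        ax=np.abs(u)-.053; ay=np.abs(w)-.043   # tape mid guess
        sd=np.where((ax<0)&(ay<0),np.maximum(ax,ay),np.hypot(np.maximum(ax,0),np.maximum(ay,0)))
        best=np.minimum(best,np.abs(sd))
    return np.minimum(best,.008).mean()
q=min((minimize(cost,[r[0][0]+dx,r[0][1]+dy,.05*sg],method='Nelder-Mead',options=dict(xatol=1e-5,fatol=1e-8)) for dx in(-.004,.004) for dy in (-.005,.005) for sg in (-1,1,2)),key=lambda t:t.fun)
print(q.x,q.fun)
c,sn=np.cos(q.x[2]),np.sin(q.x[2])
for k in (1.5,.5,-.5,-1.5,1.5+108/95): print(k,q.x[:2]+k*.095*np.array([-sn,c]))
E
```

```text
((0.6410251259803772, -0.0029918402433395386), (0.38013631105422974, 0.11439241468906403), 86.56146240234375)
[ 0.64083952 -0.00305027 -0.06023087] 0.002199454736365452
1.5 [0.64941723 0.13919133]
0.5 [0.64369875 0.0443636 ]
-0.5 [ 0.63798028 -0.05046413]
-1.5 [ 0.6322618  -0.14529187]
2.636842105263158 [0.65591823 0.24699549]
```

View pics/crop0.png

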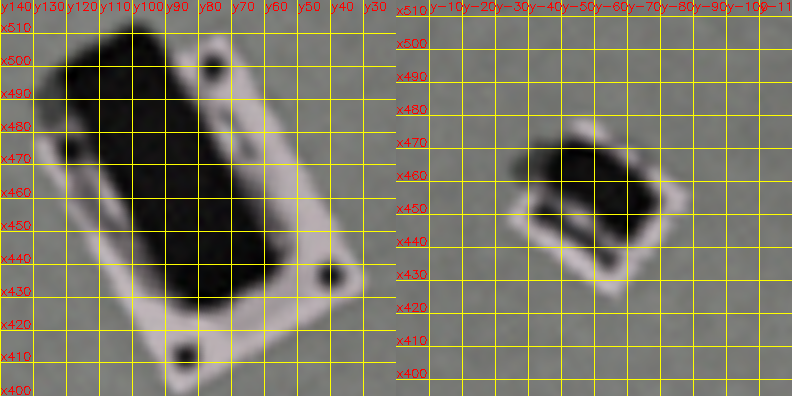

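View pics/crop1.png

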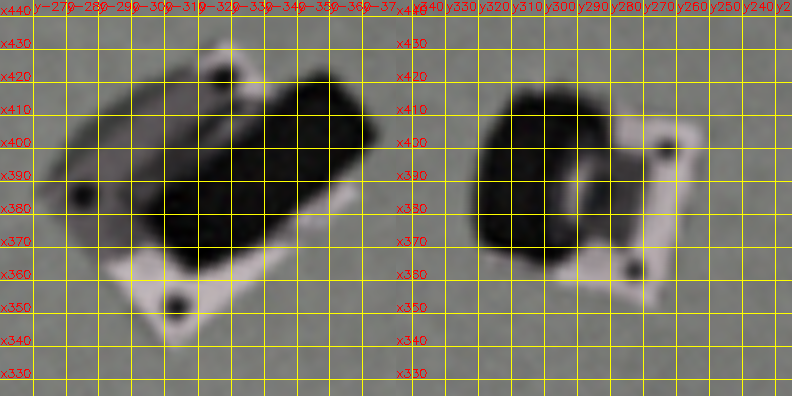

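```bash
cat >> h.py <<'E'
def tool():
    s=arm.state(); M=R.from_rotvec(s['tool_rot']).as_matrix(); return s,M,np.degrees(np.arctan2(M[1,0],M[0,0]))
def plan(x,y,z,T):
    s,M,t=tool(); d=np.array([x,y,z])-s['tcp_pos']; dt=(T-t+180)%360-180
    c=M.T@d
    print('t %.2f tcp %s T %.2f  f %s w %.4f'%(s['time'],np.round(s['tcp_pos'],4),t,np.round(s['contact_force'],1),s['gripper_width']))
    print('shift in units now:',np.round(c/.02,2),' yaw units',round(-np.radians(dt)/.08,2),'dT',round(dt,2))
    a=np.radians(T); fr=np.array([d[0]*np.cos(a)+d[1]*np.sin(a),d[0]*np.sin(a)-d[1]*np.cos(a),-d[2]])
    print('shift units in final frame:',np.round(fr/.02,2))
E
python3 - <<'E'
from h import *
plan(.386,.292,.25,166.5)
c=get_calibration('wrist'); s,M,t=tool()
print(c['K'],c['D'],M.T@(c['eye']-s['tcp_pos']), M.T@R.from_rotvec(c['attitude']).as_matrix())
E
```

```text
t 0.10 tcp [0.2526 0.6255 0.2525] T 158.01  f [-0.7 -0.6  0.4] w 0.0855
shift in units now: [-12.43 -12.97   0.15]  yaw units -1.85 dT 8.49
shift units in final frame: [-10.38 -14.66   0.13]
[[311.7485254    0.         320.41838696]
 [  0.         311.7485254  200.31909638]
 [  0.           0.           1.        ]] [0.00817842 0.         0.         0.         0.        ] [ 0.06741189 -0.00039218 -0.12022477] [[-4.00624408e-04 -9.64295103e-01 -2.64829744e-01]
 [ 9.99999582e-01 -6.03863205e-04  6.86018453e-04]
 [-8.21445173e-04 -2.64829359e-01  9.64294942e-01]]
```

```bash
python3 -m jog '{"gripper":[1,1,1,1,1,1,1,1],"linear":[[0,0,0],[0,0,0],[-0.7,-1,0],[-0.7,-1,0],[-0.7,-1,0],[-0.7,-1,0],[-0.7,-1,0],[-0.7,-1,0]],"yaw":[-0.93,-0.92,0,0,0,0,0,0]}'
python3 -m jog '{"gripper":[1,1,1,1,1,1,1,1],"linear":[[-0.7,-1,0],[-0.7,-1,0],[-0.7,-1,0],[-0.7,-1,0],[-0.7,-1,0],[-0.7,-1,0],[-0.7,-1,0],[-0.7,-1,0]],"yaw":[0,0,0,0,0,0,0,0]}'
python3 -m jog '{"gripper":[1,1],"linear":[[-0.58,-0.66,0],[0,0,0]],"yaw":[0,0]}'
cat >> h.py <<'E'
def look(tag,x,y,z=.003,w=.06,s=3300):
    s0=arm.state();cal=get_calibration('wrist'); im,d=get_image('wrist'); im=im[:,:,::-1].copy()
    cv2.imwrite(f'pics/{tag}_raw.png',im); np.savez(f'pics/{tag}.npz',im=im,d=d,eye=cal['eye'],att=cal['attitude'],K=cal['K'],D=cal['D'])
    a=(x-w,x+w,y-w,y+w); g=grid(ortho(im,cal,*a,z,s),*a,s,.01)
    cv2.imwrite(f'pics/{tag}_o.png',cv2.resize(g,(560,560)))
    return im,d,cal
E
python3 - <<'E'
from h import *
look('w50',.386,.292)
plan(.386,.292,.25,166.5)
E
```

```text
time: 0.9
tcp_pos: [0.3066, 0.4884, 0.253]
tool_rot: [-0.369, -3.12, 0.001]
contact_force: [0.0, -0.7, 1.1]
gripper_width: 0.0851
time: 1.7
tcp_pos: [0.378, 0.3068, 0.2531]
tool_rot: [-0.369, -3.119, 0.001]
contact_force: [-0.4, 0.1, 0.2]
gripper_width: 0.0855
time: 1.9
tcp_pos: [0.3871, 0.2898, 0.2532]
tool_rot: [0.376, 3.119, -0.002]
contact_force: [0.9, 0.4, -1.0]
gripper_width: 0.0851
t 1.95 tcp [0.3864 0.2914 0.2532] T 166.36  f [ 0.2 -0.4  0.1] w 0.0856
shift in units now: [0.03 0.02 0.16]  yaw units -0.03 dT 0.14
shift units in final frame: [0.03 0.02 0.16]
```

View pics/w50_raw.png

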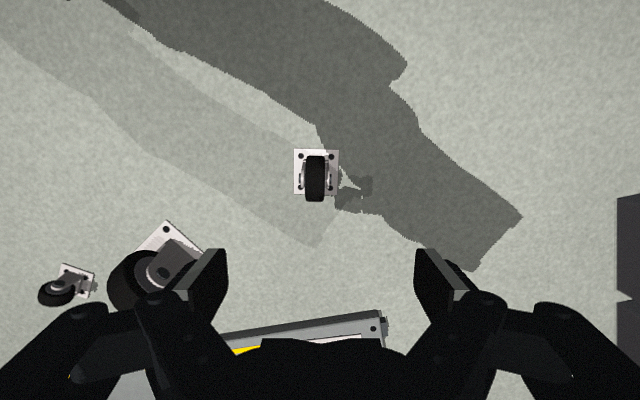

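View pics/w50_o.png

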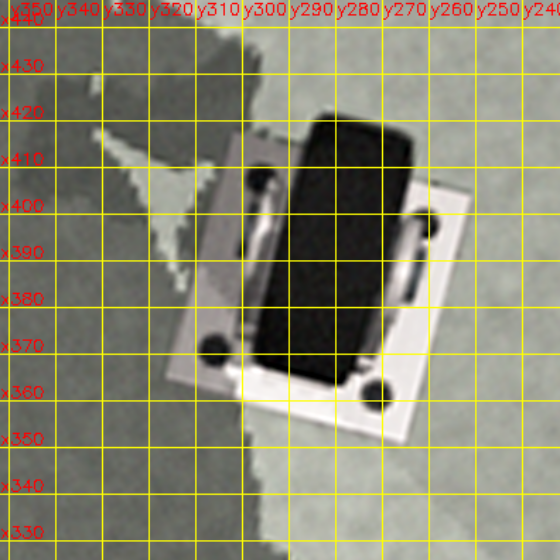

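```bash
python3 - <<'E'
from h import *
plan(.3843,.2835,.043,165.3)
E
```

```text
t 1.95 tcp [0.3864 0.2914 0.2532] T 166.36  f [ 0.2 -0.4  0.1] w 0.0856
shift in units now: [ 1.000e-02 -4.100e-01  1.051e+01]  yaw units 0.23 dT -1.06
shift units in final frame: [ 0.   -0.41 10.51]
```

```bash
python3 -m jog '{"gripper":[1,1,1,1,1,1,1,1],"linear":[[0,-0.41,0.5],[0,0,1],[0,0,1],[0,0,1],[0,0,1],[0,0,1],[0,0,1],[0,0,1]],"yaw":[0.23,0,0,0,0,0,0,0]}'
python3 -m jog '{"gripper":[1,1,1,1,1],"linear":[[0,0,1],[0,0,1],[0,0,0.8],[0,0,0.2],[0,0,0]],"yaw":[0,0,0,0,0]}'
python3 - <<'E'
from h import *
plan(.3843,.2835,.043,165.3)
E
python3 -m jog '{"gripper":[0,0,0,0,0,0,0,0],"linear":[[0,0,0],[0,0,0],[0,0,0],[0,0,0],[0,0,0],[0,0,0],[0,0,0],[0,0,0]],"yaw":[0,0,0,0,0,0,0,0]}'
```

```text
time: 2.75
tcp_pos: [0.3835, 0.2857, 0.1023]
tool_rot: [-0.396, -3.116, -0.001]
contact_force: [0.3, 0.7, 0.2]
gripper_width: 0.0851
time: 3.25
tcp_pos: [0.3836, 0.2849, 0.0428]
tool_rot: [-0.396, -3.115, 0.001]
contact_force: [-0.9, -0.3, 1.0]
gripper_width: 0.0853
t 3.25 tcp [0.3836 0.2849 0.0428] T 165.50  f [-0.9 -0.3  1. ] w 0.0853
shift in units now: [-0.05 -0.06 -0.01]  yaw units 0.04 dT -0.2
shift units in final frame: [-0.05 -0.06 -0.01]
time: 4.05
tcp_pos: [0.3844, 0.2845, 0.044]
tool_rot: [0.398, 3.116, 0.001]
contact_force: [-0.8, -0.7, 7.5]
gripper_width: 0.0292
```

```bash
python3 -m jog '{"gripper":[0,0,0,0,0,0,0,0],"linear":[[0,0,-0.3],[0,0,-0.7],[0,0,-1],[0,0,-1],[0,0,-1],[0,0,-1],[0,0,-1],[0,0,-1]],"yaw":[0,0,0,0,0,0,0,0]}'
python3 - <<'E'
from h import *
plan(.638,-.0505,.2,176.55)
E
```

```text
time: 4.85
tcp_pos: [0.3839, 0.284, 0.1845]
tool_rot: [-0.398, -3.116, 0.0]
contact_force: [0.4, 0.4, -2.0]
gripper_width: 0.0289
t 4.85 tcp [0.3839 0.284  0.1845] T 165.43  f [ 0.4  0.4 -2. ] w 0.0289
shift in units now: [-16.5  -12.99  -0.78]  yaw units -2.43 dT 11.12
shift units in final frame: [-13.69 -15.93  -0.78]
```

```bash
python3 -m jog '{"gripper":[0,0,0,0,0,0,0,0],"linear":[[0,0,-0.4],[0,0,-0.4],[0,0,0],[-0.85,-1,0],[-0.85,-1,0],[-0.85,-1,0],[-0.85,-1,0],[-0.85,-1,0]],"yaw":[-0.81,-0.81,-0.81,0,0,0,0,0]}'
python3 -m jog '{"gripper":[0,0,0,0,0,0,0,0],"linear":[[-0.85,-1,0],[-0.85,-1,0],[-0.85,-1,0],[-0.85,-1,0],[-0.85,-1,0],[-0.85,-1,0],[-0.85,-1,0],[-0.85,-1,0]],"yaw":[0,0,0,0,0,0,0,0]}'
python3 -m jog '{"gripper":[0,0,0,0,0],"linear":[[-0.85,-1,0],[-0.85,-1,0],[-0.85,-0.93,0],[0,0,0],[0,0,0]],"yaw":[0,0,0,0,0]}'
cat >> h.py <<'E'
from scipy.optimize import minimize
def bays(im,cal,x0=.5,x1=.78,y0=-.3,y1=.3,s=2000):
    o=ortho(im,cal,x0,x1,y0,y1,.02,s);hsv=cv2.cvtColor(o,cv2.COLOR_BGR2HSV)
    m=cv2.inRange(hsv,(18,110,80),(34,255,255)); p=np.argwhere(m>0)
    P=np.c_[x1-p[:,0]/s,y1-p[:,1]/s]
    P=P[(P[:,0]<.73)]
    def cost(q):
        c,sn=np.cos(q[2]),np.sin(q[2]); d=P-q[:2]; u=d[:,0]*c+d[:,1]*sn; v=-d[:,0]*sn+d[:,1]*c
        best=np.full(len(P),9.)
        for k in (-1.5,-.5,.5,1.5):
            w=v-k*.095; ax=np.abs(u)-.0535; ay=np.abs(w)-.0435
            sd=np.where((ax<0)&(ay<0),np.maximum(ax,ay),np.hypot(np.maximum(ax,0),np.maximum(ay,0)))
            best=np.minimum(best,np.abs(sd))
        return np.minimum(best,.008).mean()
    q=min((minimize(cost,[.6408+dx,-.003+dy,-.06],method='Nelder-Mead',options=dict(xatol=1e-5,fatol=1e-8)) for dx in(-.004,.004) for dy in (-.004,.004)),key=lambda t:t.fun)
    c,sn=np.cos(q.x[2]),np.sin(q.x[2]); print(len(P),'fit',q.x,q.fun,'deg',np.degrees(q.x[2]))
    for n,k in zip('80 65 50 35'.split(),(1.5,.5,-.5,-1.5)): print(n,np.round(q.x[:2]+k*.095*np.array([-sn,c]),4))
E
python3 - <<'E'
from h import *
im,d,cal=look('b50',.64,-.05,.02)
bays(im,cal)
t=get_image('top')[0][:,:,::-1].copy(); bays(t,get_calibration('top'))
plan(.638,-.0505,.2,176.55)
E
```

```text
time: 5.65
tcp_pos: [0.4633, 0.1783, 0.1996]
tool_rot: [-0.094, -3.14, 0.0]
contact_force: [1.2, 0.5, -1.6]
gripper_width: 0.029
time: 6.45
tcp_pos: [0.5893, 0.0106, 0.1995]
tool_rot: [-0.094, -3.14, 0.0]
contact_force: [-0.1, 0.5, -2.3]
gripper_width: 0.0291
time: 6.95
tcp_pos: [0.6362, -0.0504, 0.1991]
tool_rot: [-0.096, -3.139, -0.0]
contact_force: [0.4, 0.7, -2.0]
gripper_width: 0.0288
40532 fit [ 0.63902586 -0.00380506 -0.05883986] 0.001995705467701798 deg -3.3712753954401538
80 [0.6474 0.1384]
65 [0.6418 0.0436]
50 [ 0.6362 -0.0512]
35 [ 0.6306 -0.1461]
0 fit [ 0.6368 -0.007  -0.06  ] nan deg -3.437746770784939
80 [0.6453 0.1352]
65 [0.6396 0.0404]
50 [ 0.634  -0.0544]
35 [ 0.6283 -0.1492]
t 7.05 tcp [ 0.636  -0.0489  0.1993] T 176.63  f [ 0.6  0.9 -1.6] w 0.0289
shift in units now: [-0.1  -0.07 -0.04]  yaw units 0.02 dT -0.08
shift units in final frame: [-0.1  -0.07 -0.04]h.py:54: RuntimeWarning: Mean of empty slice.
  return np.minimum(best,.008).mean()
  ret = ret.dtype.type(ret / rcount)
```

View pics/b50_raw.png

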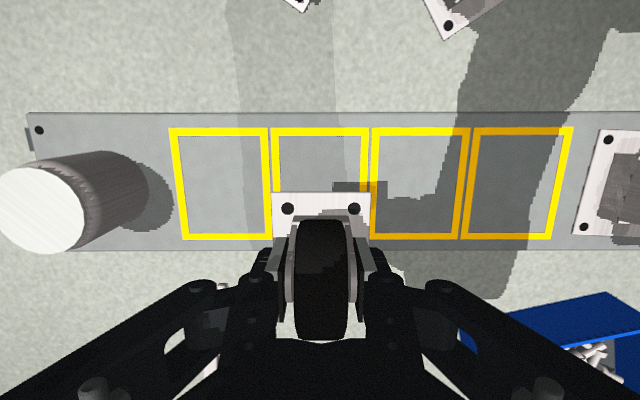

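```bash
python3 - <<'E'
from h import *
s,M,t=tool();cal=get_calibration('wrist')
for uv in ((272,193),(371,192)): print(M.T@(pix2w(cal,[uv],s['tcp_pos'][2]-.041)[0]-s['tcp_pos'])*1000)
plan(.6362,-.0512,.066,176.6)
E
```

```text
[ 27.25678857 -25.92369535  41.00665651]
[27.76701336 26.8025206  41.03956725]
t 7.05 tcp [ 0.636  -0.0489  0.1993] T 176.63  f [ 0.6  0.9 -1.6] w 0.0289
shift in units now: [-0.02 -0.12  6.66]  yaw units 0.01 dT -0.03
shift units in final frame: [-0.02 -0.11  6.66]
```

```bash
python3 -m jog '{"gripper":[0,0,0,0,0,0,0,0],"linear":[[0,-0.1,1],[0,0,1],[0,0,1],[0,0,1],[0,0,1],[0,0,1],[0,0,0.5],[0,0,0]],"yaw":[0,0,0,0,0,0,0,0]}'
python3 - <<'E'
from h import *
plan(.6362,-.0512,.064,176.6)
E
python3 -m jog '{"gripper":[0,0],"linear":[[0,0,0.1],[0,0,0]],"yaw":[0,0]}'
```

```text
time: 7.85
tcp_pos: [0.6355, -0.0511, 0.0682]
tool_rot: [-0.092, -3.138, -0.001]
contact_force: [1.2, 0.1, -1.2]
gripper_width: 0.0292
t 7.85 tcp [ 0.6355 -0.0511  0.0682] T 176.63  f [ 1.2  0.1 -1.2] w 0.0292
shift in units now: [-0.04 -0.    0.21]  yaw units 0.01 dT -0.03
shift units in final frame: [-0.04 -0.    0.21]
time: 8.05
tcp_pos: [0.637, -0.0518, 0.0682]
tool_rot: [0.094, 3.139, 0.0]
contact_force: [0.5, 0.0, -1.5]
gripper_width: 0.0291
```

```bash
python3 -m jog '{"gripper":[0,0,0],"linear":[[0,0,0.1],[0,0,0],[0,0,0]],"yaw":[0,0,0]}'; python3 -m jog '{"gripper":[0,0,0],"linear":[[0,0,0.05],[0,0,0],[0,0,0]],"yaw":[0,0,0]}'
```

```text
time: 8.35
tcp_pos: [0.6367, -0.052, 0.0656]
tool_rot: [0.094, 3.14, 0.0]
contact_force: [0.6, -0.1, -1.8]
gripper_width: 0.0291
time: 8.65
tcp_pos: [0.6365, -0.0519, 0.0643]
tool_rot: [-0.094, -3.14, 0.0]
contact_force: [-0.4, 0.1, -2.1]
gripper_width: 0.0292
```

```bash
python3 -m jog '{"gripper":[0,0,0],"linear":[[0,0,0.05],[0,0,0],[0,0,0]],"yaw":[0,0,0]}'; python3 -m jog '{"gripper":[0,0,0],"linear":[[0,0,0.05],[0,0,0],[0,0,0]],"yaw":[0,0,0]}'
```

```text
time: 8.95
tcp_pos: [0.6366, -0.052, 0.0641]
tool_rot: [0.094, 3.14, -0.0]
contact_force: [-2.8, 0.9, 5.7]
gripper_width: 0.029
time: 9.25
tcp_pos: [0.6366, -0.052, 0.064]
tool_rot: [0.094, 3.139, 0.0]
contact_force: [-5.3, 1.1, 15.1]
gripper_width: 0.0292
```

```bash
python3 -m jog '{"gripper":[0.75,0.75,0.75,0.75,0.75,0.75,0.75,0.75],"linear":[[0,0,0],[0,0,0],[0,0,0],[0,0,0],[0,0,-0.5],[0,0,-1],[0,0,-1],[0,0,-1]],"yaw":[0,0,0,0,0,0,0,0]}'
python3 -m jog '{"gripper":[0.75,0.75,0.75,0.75,0.75,0.75,0.75],"linear":[[0,0,-1],[0,0,-1],[0,0,-1],[0,0,-1],[0,0,-1],[0,0,0],[0,0,0]],"yaw":[0,0,0,0,0,0,0]}'
python3 - <<'E'
from h import *
im,d,cal=look('a50',.64,-.05,.023); bays(im,cal)
plan(.455,.080,.25,210.5)
E
```

```text
time: 10.05
tcp_pos: [0.6366, -0.052, 0.1337]
tool_rot: [0.094, 3.14, -0.0]
contact_force: [0.7, 0.3, 0.6]
gripper_width: 0.064
time: 10.75
tcp_pos: [0.6365, -0.052, 0.2328]
tool_rot: [0.094, 3.139, -0.0]
contact_force: [0.0, 0.4, -0.8]
gripper_width: 0.064
46761 fit [ 0.63877945 -0.00417494 -0.0592722 ] 0.002025871936537128 deg -3.396047068523374
80 [0.6472 0.1381]
65 [0.6416 0.0432]
50 [ 0.636  -0.0516]
35 [ 0.6303 -0.1464]
t 10.80 tcp [ 0.6361 -0.0519  0.232 ] T 176.57  f [ 0.2 -0.1  0.1] w 0.0643
shift in units now: [ 9.44  6.04 -0.9 ]  yaw units -7.4 dT 33.93
shift units in final frame: [ 4.46 10.28 -0.9 ]
```

View pics/a50_o.png

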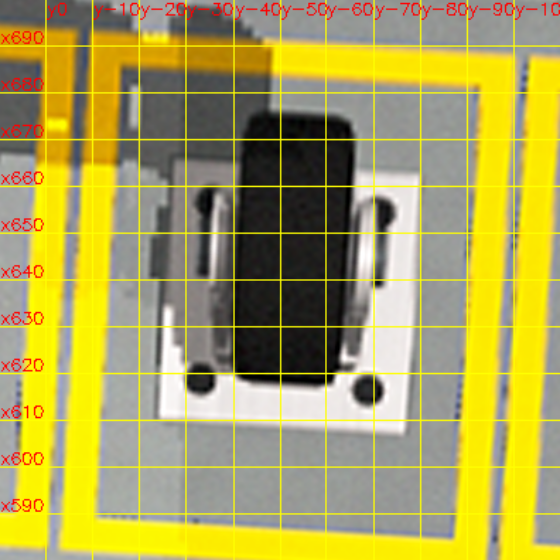

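```bash
python3 -m jog '{"gripper":[1,1,1,1,1,1,1,1],"linear":[[0,0,-0.5],[0,0,-0.4],[0,0,0],[0,0,0],[0,0,0],[0,0,0],[0,0,0],[0,0,0]],"yaw":[-0.92,-0.92,-0.92,-0.92,-0.92,-0.92,-0.92,-0.92]}'
python3 -m jog '{"gripper":[1,1,1,1,1,1,1,1],"linear":[[0.45,1,0],[0.45,1,0],[0.45,1,0],[0.45,1,0],[0.45,1,0],[0.45,1,0],[0.45,1,0],[0.45,1,0]],"yaw":[0,0,0,0,0,0,0,0]}'
python3 -m jog '{"gripper":[1,1,1,1,1],"linear":[[0.45,1,0],[0.45,1,0],[0,0.3,0],[0,0,0],[0,0,0]],"yaw":[0,0,0,0,0]}'
python3 - <<'E'
from h import *
im,d,cal=look('w80',.455,.08,.003)
plan(.455,.080,.25,210.5)
E
```

```text
time: 11.6
tcp_pos: [0.6359, -0.0519, 0.249]
tool_rot: [0.826, -3.029, -0.001]
contact_force: [-0.4, -0.1, -0.5]
gripper_width: 0.0852
time: 12.4
tcp_pos: [0.4923, 0.0502, 0.2493]
tool_rot: [0.821, -3.031, -0.0]
contact_force: [-0.2, 0.2, -0.7]
gripper_width: 0.0854
time: 12.9
tcp_pos: [0.4555, 0.08, 0.25]
tool_rot: [0.821, -3.032, 0.0]
contact_force: [-0.2, -0.0, -0.4]
gripper_width: 0.0854
t 12.95 tcp [0.4556 0.0799 0.25  ] T -149.74  f [0.4 0.1 0.8] w 0.0856
shift in units now: [0.02 0.02 0.  ]  yaw units -0.05 dT 0.24
shift units in final frame: [0.02 0.02 0.  ]
```

View pics/w80_o.png

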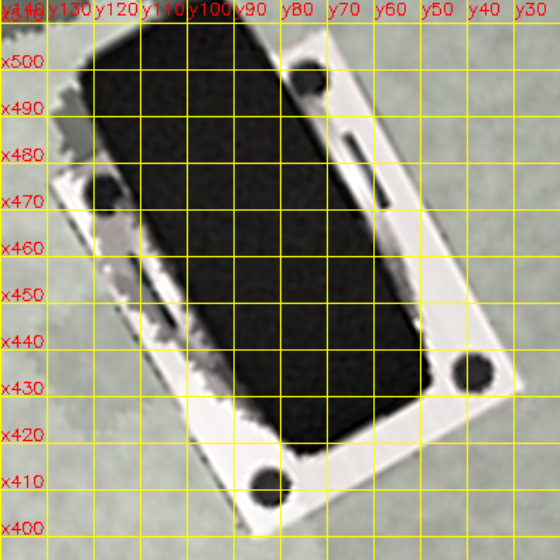

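View pics/w80_raw.png

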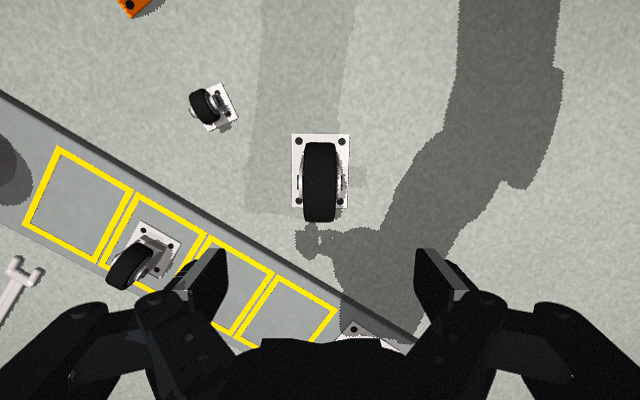

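```bash
python3 - <<'E'
from h import *
plan(.4545,.0781,.065,209.8)
E
python3 -m jog '{"gripper":[1,1,1,1,1,1,1,1],"linear":[[0.1,-0.07,1],[0,0,1],[0,0,1],[0,0,1],[0,0,1],[0,0,1],[0,0,1],[0,0,1]],"yaw":[0.1,0,0,0,0,0,0,0]}'
python3 -m jog '{"gripper":[1,1,1],"linear":[[0,0,1],[0,0,0.25],[0,0,0]],"yaw":[0,0,0]}'
python3 -m jog '{"gripper":[0,0,0,0,0,0,0,0],"linear":[[0,0,0],[0,0,0],[0,0,0],[0,0,0],[0,0,0],[0,0,0],[0,0,0],[0,0,0]],"yaw":[0,0,0,0,0,0,0,0]}'
```

```text
t 12.95 tcp [0.4556 0.0799 0.25  ] T -149.74  f [0.4 0.1 0.8] w 0.0856
shift in units now: [ 0.09 -0.05  9.25]  yaw units 0.1 dT -0.46
shift units in final frame: [ 0.09 -0.05  9.25]
time: 13.75
tcp_pos: [0.4546, 0.0775, 0.0892]
tool_rot: [-0.807, 3.036, -0.0]
contact_force: [0.1, -0.2, -0.1]
gripper_width: 0.0854
time: 14.05
tcp_pos: [0.4539, 0.0778, 0.0646]
tool_rot: [0.808, -3.034, 0.0]
contact_force: [0.1, 0.2, -0.2]
gripper_width: 0.0855
time: 14.85
tcp_pos: [0.4543, 0.0782, 0.0661]
tool_rot: [-0.809, 3.034, -0.0]
contact_force: [-1.0, -0.8, 7.6]
gripper_width: 0.0393
```

```bash
python3 -m jog '{"gripper":[0,0,0,0,0,0,0,0],"linear":[[0,0,-0.3],[0,0,-0.7],[0,0,-1],[0,0,-1],[0,0,-1],[0,0,-1],[0,0,-1],[0,0,-1]],"yaw":[0,0,0,0,0,0,0,0]}'
python3 -m jog '{"gripper":[0,0,0,0,0,0,0,0],"linear":[[0,0,-0.5],[0,0,0],[0,0,0],[0,0,0],[0,0,0],[0,0,0],[0,0,0],[0,0,0]],"yaw":[0.9,0.9,0.9,0.9,0.9,0.9,0.9,0.9]}'
python3 - <<'E'
from h import *
plan(.6472,.1381,.21,176.6)
E
```

```text
time: 15.65
tcp_pos: [0.4531, 0.0781, 0.2063]
tool_rot: [0.809, -3.035, 0.0]
contact_force: [0.7, -0.4, -4.9]
gripper_width: 0.0389
time: 16.45
tcp_pos: [0.4531, 0.0782, 0.2154]
tool_rot: [-0.091, -3.139, 0.0]
contact_force: [0.1, -0.2, -4.9]
gripper_width: 0.0393
t 16.45 tcp [0.4531 0.0782 0.2154] T 176.69  f [ 0.1 -0.2 -4.9] w 0.0393
shift in units now: [-9.52  3.55  0.26]  yaw units 0.02 dT -0.09
shift units in final frame: [-9.51  3.57  0.27]
```

```bash
python3 -m jog '{"gripper":[0,0,0,0,0,0,0,0],"linear":[[-0.95,0.36,0],[-0.95,0.36,0],[-0.95,0.36,0],[-0.95,0.36,0],[-0.95,0.36,0],[-0.95,0.36,0],[-0.95,0.36,0],[-0.95,0.36,0]],"yaw":[0,0,0,0,0,0,0,0]}'
python3 -m jog '{"gripper":[0,0,0,0],"linear":[[-0.95,0.36,0],[-0.95,0.33,0],[0,0,0],[0,0,0]],"yaw":[0,0,0,0]}'
python3 - <<'E'
from h import *
im,d,cal=look('b80',.647,.138,.02); bays(im,cal)
plan(.6472,.1381,.21,176.6)
E
```

```text
time: 17.25
tcp_pos: [0.6087, 0.1275, 0.2152]
tool_rot: [-0.086, -3.139, 0.0]
contact_force: [0.4, 0.1, -4.2]
gripper_width: 0.0396
time: 17.65
tcp_pos: [0.6467, 0.139, 0.2147]
tool_rot: [-0.086, -3.138, 0.001]
contact_force: [0.1, 0.1, -5.2]
gripper_width: 0.0396
30317 fit [ 0.63893228 -0.00419688 -0.06126335] 0.0019746708478001226 deg -3.5101311287235233
80 [0.6477 0.138 ]
65 [0.6418 0.0432]
50 [ 0.636  -0.0516]
35 [ 0.6302 -0.1464]
t 17.70 tcp [0.6464 0.1388 0.2149] T 176.85  f [ 0.1 -0.4 -4.1] w 0.0392
shift in units now: [-0.04 -0.03  0.25]  yaw units 0.05 dT -0.25
shift units in final frame: [-0.04 -0.03  0.25]
```

View pics/b80_raw.png

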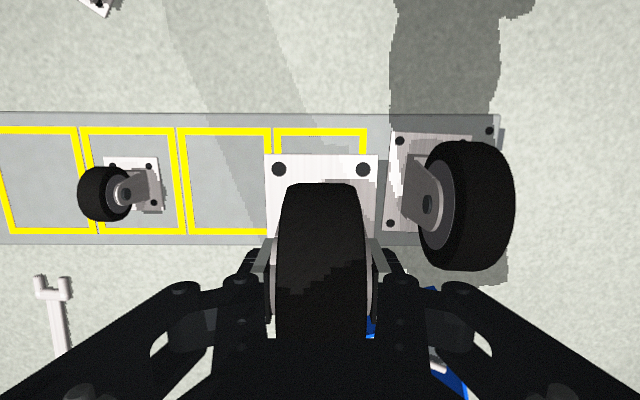

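```bash
python3 - <<'E'
from h import *
s,M,t=tool();cal=get_calibration('wrist')
for uv in ((266,154),(378,155)): print(M.T@(pix2w(cal,[uv],s['tcp_pos'][2]-.0625)[0]-s['tcp_pos'])*1000)
plan(.6475,.138,.09,176.6)
E
```

```text
[ 45.32250065 -31.86309864  62.60104319]
[44.71618863 33.58105798 62.56299873]
t 17.70 tcp [0.6464 0.1388 0.2149] T 176.85  f [ 0.1 -0.4 -4.1] w 0.0392
shift in units now: [-0.07 -0.03  6.25]  yaw units 0.05 dT -0.25
shift units in final frame: [-0.06 -0.03  6.25]
```

```bash
python3 -m jog '{"gripper":[0,0,0,0,0,0,0,0],"linear":[[-0.07,-0.03,1],[0,0,1],[0,0,1],[0,0,1],[0,0,1],[0,0,0.8],[0,0,0.2],[0,0,0]],"yaw":[0.05,0,0,0,0,0,0,0]}'
python3 -m jog '{"gripper":[0,0,0],"linear":[[0,0,0.1],[0,0,0],[0,0,0]],"yaw":[0,0,0]}'
python3 -m jog '{"gripper":[0,0,0],"linear":[[0,0,0.1],[0,0,0],[0,0,0]],"yaw":[0,0,0]}'
```

```text
time: 18.5
tcp_pos: [0.6481, 0.1382, 0.0952]
tool_rot: [-0.093, -3.139, 0.001]
contact_force: [-0.0, 0.1, -4.2]
gripper_width: 0.0397
time: 18.8
tcp_pos: [0.6492, 0.1385, 0.0941]
tool_rot: [0.093, 3.139, 0.0]
contact_force: [-0.4, -1.0, -5.5]
gripper_width: 0.039
time: 19.1
tcp_pos: [0.6488, 0.1384, 0.0913]
tool_rot: [-0.093, -3.14, 0.0]
contact_force: [0.4, 0.1, -4.3]
gripper_width: 0.0397
```

```bash
python3 -m jog '{"gripper":[0,0,0],"linear":[[0.05,0,0.15],[0,0,0],[0,0,0]],"yaw":[0,0,0]}'
python3 -m jog '{"gripper":[0,0,0],"linear":[[0,0,0.07],[0,0,0],[0,0,0]],"yaw":[0,0,0]}'
python3 -m jog '{"gripper":[0,0,0],"linear":[[0,0,0.05],[0,0,0],[0,0,0]],"yaw":[0,0,0]}'
```

```text
time: 19.4
tcp_pos: [0.6477, 0.1385, 0.0881]
tool_rot: [-0.093, -3.14, 0.0]
contact_force: [0.4, 0.1, -4.6]
gripper_width: 0.0394
time: 19.7
tcp_pos: [0.6479, 0.1385, 0.0868]
tool_rot: [-0.093, -3.14, 0.0]
contact_force: [0.1, 0.1, -4.6]
gripper_width: 0.0395
time: 20.0
tcp_pos: [0.648, 0.1385, 0.0863]
tool_rot: [0.093, 3.14, 0.0]
contact_force: [-1.5, -0.9, 1.9]
gripper_width: 0.0394
```

```bash
python3 -m jog '{"gripper":[0,0,0.75,0.75,0.75,0.75,0.75,0.75],"linear":[[0,0,0.03],[0,0,0],[0,0,0],[0,0,0],[0,0,0],[0,0,0],[0,0,-0.5],[0,0,-1]],"yaw":[0,0,0,0,0,0,0,0]}'
python3 -m jog '{"gripper":[0.75,0.75,0.75,0.75,0.75,0.75,0.75,0.75],"linear":[[0,0,-1],[0,0,-1],[0,0,-1],[0,0,-1],[0,0,-1],[0,0,-1],[0,0,0],[0,0,0]],"yaw":[0,0,0,0,0,0,0,0]}'
python3 - <<'E'
from h import *
im,d,cal=look('a80',.647,.138,.023); bays(im,cal)
plan(.386,-.321,.25,132.3)
E
```

```text
time: 20.8
tcp_pos: [0.647, 0.1383, 0.1147]
tool_rot: [-0.092, -3.138, 0.001]
contact_force: [0.1, -0.9, -0.8]
gripper_width: 0.0641
time: 21.6
tcp_pos: [0.6479, 0.1385, 0.2358]
tool_rot: [0.093, 3.139, 0.0]
contact_force: [-0.6, 0.1, 0.4]
gripper_width: 0.0639
41960 fit [ 0.63878413 -0.00418373 -0.06053071] 0.0020022140376495003 deg -3.468154400210573
80 [0.6474 0.1381]
65 [0.6417 0.0432]
50 [ 0.6359 -0.0516]
35 [ 0.6302 -0.1464]
t 21.65 tcp [0.6475 0.1384 0.235 ] T 176.62  f [-0.1 -0.3 -0.8] w 0.0643
shift in units now: [ 11.7  -23.7   -0.74]  yaw units 9.67 dT -44.32
shift units in final frame: [ -8.19 -25.13  -0.75]
```

View pics/a80_o.png

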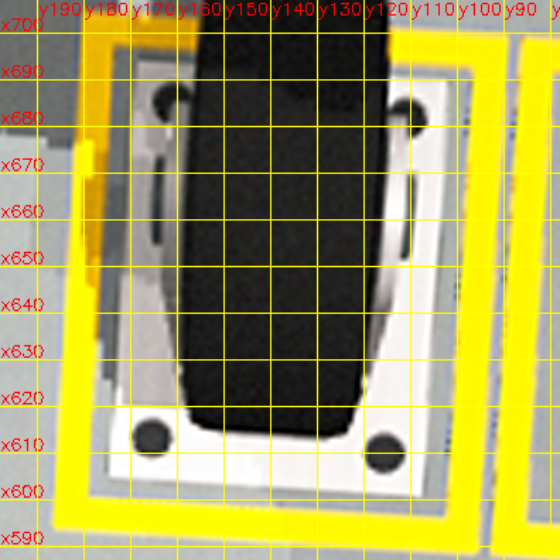

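```bash
python3 -m jog '{"gripper":[1,1,1,1,1,1,1,1],"linear":[[0,0,-0.4],[0,0,-0.35],[0,0,0],[0,0,0],[0,0,0],[0,0,0],[0,0,0],[0,0,0]],"yaw":[0.97,0.97,0.97,0.97,0.97,0.97,0.97,0.97]}'
python3 -m jog '{"gripper":[1,1,1,1,1,1,1,1],"linear":[[0,0,0],[0,0,0],[-0.33,-1,0],[-0.33,-1,0],[-0.33,-1,0],[-0.33,-1,0],[-0.33,-1,0],[-0.33,-1,0]],"yaw":[0.97,0.94,0,0,0,0,0,0]}'
python3 -m jog '{"gripper":[1,1,1,1,1,1,1,1],"linear":[[-0.33,-1,0],[-0.33,-1,0],[-0.33,-1,0],[-0.33,-1,0],[-0.33,-1,0],[-0.33,-1,0],[-0.33,-1,0],[-0.33,-1,0]],"yaw":[0,0,0,0,0,0,0,0]}'
python3 -m jog '{"gripper":[1,1,1,1,1,1,1,1],"linear":[[-0.33,-1,0],[-0.33,-1,0],[-0.33,-1,0],[-0.33,-1,0],[-0.33,-1,0],[-0.33,-1,0],[-0.33,-1,0],[-0.33,-1,0]],"yaw":[0,0,0,0,0,0,0,0]}'
python3 -m jog '{"gripper":[1,1,1,1,1,1],"linear":[[-0.33,-1,0],[-0.33,-1,0],[-0.28,-1,0],[0,-0.13,0],[0,0,0],[0,0,0]],"yaw":[0,0,0,0,0,0]}'
python3 - <<'E'
from h import *
im,d,cal=look('w65',.386,-.321,.003)
plan(.386,-.321,.25,132.3)
E
```

```text
time: 22.45
tcp_pos: [0.6473, 0.1384, 0.249]
tool_rot: [-1.052, -2.958, 0.002]
contact_force: [0.4, -0.3, 0.1]
gripper_width: 0.0853
time: 23.25
tcp_pos: [0.5847, 0.0276, 0.2493]
tool_rot: [-1.269, -2.872, 0.002]
contact_force: [0.1, -0.3, 0.9]
gripper_width: 0.0853
time: 24.05
tcp_pos: [0.5019, -0.1194, 0.2501]
tool_rot: [-1.27, -2.873, 0.0]
contact_force: [-0.4, -0.5, -0.4]
gripper_width: 0.0854
time: 24.85
tcp_pos: [0.419, -0.2659, 0.2501]
tool_rot: [-1.27, -2.873, -0.0]
contact_force: [1.5, 0.7, -0.8]
gripper_width: 0.0853
time: 25.45
tcp_pos: [0.3868, -0.3203, 0.2501]
tool_rot: [-1.269, -2.874, -0.001]
contact_force: [-0.1, 1.3, 0.0]
gripper_width: 0.0857
t 25.50 tcp [ 0.387  -0.3201  0.2502] T 132.37  f [-0.3 -0.6  1.1] w 0.0858
shift in units now: [ 0.   -0.06  0.01]  yaw units 0.02 dT -0.07
shift units in final frame: [ 0.   -0.06  0.01]
```

View pics/w65_o.png

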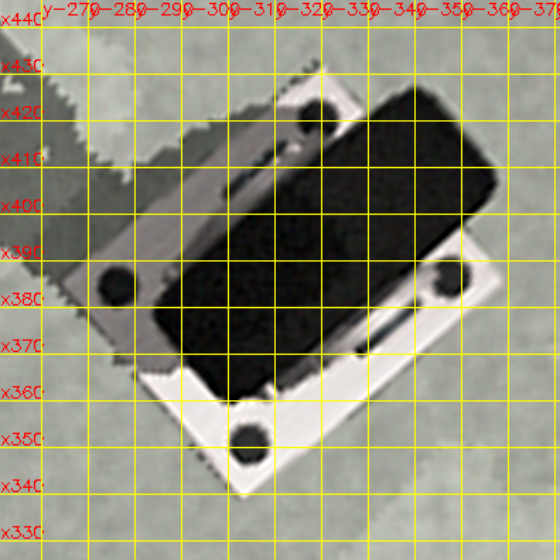

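View pics/w65_raw.png

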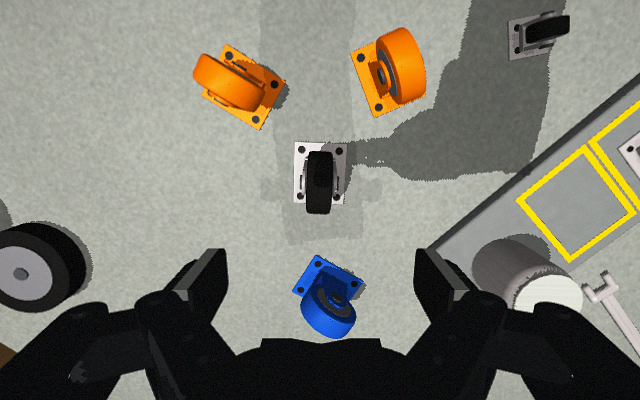

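```bash
python3 - <<'E'
from h import *
plan(.3854,-.3219,.0555,129.9)
E
python3 -m jog '{"gripper":[1,1,1,1,1,1,1,1],"linear":[[0,-0.13,1],[0,0,1],[0,0,1],[0,0,1],[0,0,1],[0,0,1],[0,0,1],[0,0,1]],"yaw":[0.54,0,0,0,0,0,0,0]}'
python3 -m jog '{"gripper":[1,1,1,1],"linear":[[0,0,1],[0,0,0.73],[0,0,0],[0,0,0]],"yaw":[0,0,0,0]}'
python3 - <<'E'
from h import *
plan(.3854,-.3219,.0555,129.9)
E
python3 -m jog '{"gripper":[0,0,0,0,0,0,0,0],"linear":[[0,0,0],[0,0,0],[0,0,0],[0,0,0],[0,0,0],[0,0,0],[0,0,0],[0,0,0]],"yaw":[0,0,0,0,0,0,0,0]}'
```

```text
t 25.50 tcp [ 0.387  -0.3201  0.2502] T 132.37  f [-0.3 -0.6  1.1] w 0.0858
shift in units now: [-0.02 -0.12  9.73]  yaw units 0.54 dT -2.47
shift units in final frame: [-0.02 -0.12  9.73]
time: 26.3
tcp_pos: [0.3853, -0.3219, 0.0895]
tool_rot: [1.329, 2.846, 0.001]
contact_force: [0.4, -0.7, -0.8]
gripper_width: 0.0853
time: 26.7
tcp_pos: [0.3849, -0.3224, 0.0558]
tool_rot: [-1.331, -2.845, -0.0]
contact_force: [0.8, 0.5, 0.2]
gripper_width: 0.0856
t 26.70 tcp [ 0.3849 -0.3224  0.0558] T 129.87  f [0.8 0.5 0.2] w 0.0856
shift in units now: [0.   0.03 0.02]  yaw units -0.01 dT 0.03
shift units in final frame: [0.   0.03 0.02]
time: 27.5
tcp_pos: [0.385, -0.3229, 0.0564]
tool_rot: [1.332, 2.844, 0.0]
contact_force: [0.8, 0.7, 7.1]
gripper_width: 0.0344
```

```bash
python3 -m jog '{"gripper":[0,0,0,0,0,0,0,0],"linear":[[0,0,-0.3],[0,0,-0.7],[0,0,-1],[0,0,-1],[0,0,-1],[0,0,-1],[0,0,-1],[0,0,-1]],"yaw":[0,0,0,0,0,0,0,0]}'
python3 -m jog '{"gripper":[0,0,0,0,0,0,0,0],"linear":[[0,0,-0.5],[0,0,0],[0,0,0],[0,0,0],[0,0,0],[0,0,0],[0,0,0],[0,0,0]],"yaw":[-0.93,-0.93,-0.93,-0.93,-0.93,-0.93,-0.93,-0.93]}'
python3 -m jog '{"gripper":[0,0,0,0],"linear":[[0,0,0],[0,0,0],[0,0,0],[0,0,0]],"yaw":[-0.92,-0.92,-0.91,0]}'
python3 - <<'E'
from h import *
plan(.6417,.0432,.21,176.55)
E
```

```text
time: 28.3
tcp_pos: [0.3841, -0.3225, 0.1967]
tool_rot: [-1.332, -2.845, -0.0]
contact_force: [-0.2, 0.4, -1.6]
gripper_width: 0.0343
time: 29.1
tcp_pos: [0.384, -0.3226, 0.2059]
tool_rot: [-0.435, -3.111, -0.0]
contact_force: [-0.6, 0.6, -1.9]
gripper_width: 0.0342
time: 29.5
tcp_pos: [0.384, -0.3227, 0.2058]
tool_rot: [-0.094, -3.14, -0.0]
contact_force: [-0.6, -0.5, -2.1]
gripper_width: 0.0343
t 29.50 tcp [ 0.384  -0.3227  0.2058] T 176.57  f [-0.6 -0.5 -2.1] w 0.0343
shift in units now: [-11.77  19.03  -0.21]  yaw units 0.01 dT -0.02
shift units in final frame: [-11.76  19.04  -0.21]
```

```bash
python3 -m jog '{"gripper":[0,0,0,0,0,0,0,0],"linear":[[-0.59,0.95,0],[-0.59,0.95,0],[-0.59,0.95,0],[-0.59,0.95,0],[-0.59,0.95,0],[-0.59,0.95,0],[-0.59,0.95,0],[-0.59,0.95,0]],"yaw":[0,0,0,0,0,0,0,0]}'
python3 -m jog '{"gripper":[0,0,0,0,0,0,0,0],"linear":[[-0.59,0.95,0],[-0.59,0.95,0],[-0.59,0.95,0],[-0.59,0.95,0],[-0.59,0.95,0],[-0.59,0.95,0],[-0.59,0.95,0],[-0.59,0.95,0]],"yaw":[0,0,0,0,0,0,0,0]}'
python3 -m jog '{"gripper":[0,0,0,0,0,0],"linear":[[-0.59,0.95,0],[-0.59,0.95,0],[-0.59,0.95,0],[-0.55,0.97,0],[0,0,0],[0,0,0]],"yaw":[0,0,0,0,0,0]}'
python3 - <<'E'
from h import *
im,d,cal=look('b65',.6417,.0432,.02); bays(im,cal)
plan(.6417,.0432,.08,176.55)
E
```

```text
time: 30.3
tcp_pos: [0.4881, -0.176, 0.2058]
tool_rot: [-0.099, -3.14, 0.0]
contact_force: [0.4, -0.5, -2.8]
gripper_width: 0.0343
time: 31.1
tcp_pos: [0.5915, -0.0301, 0.2057]
tool_rot: [-0.099, -3.139, 0.001]
contact_force: [0.1, -0.8, -1.5]
gripper_width: 0.0345
time: 31.7
tcp_pos: [0.642, 0.0429, 0.2053]
tool_rot: [-0.096, -3.139, 0.001]
contact_force: [-0.0, -1.6, -3.0]
gripper_width: 0.0343
32175 fit [ 0.63911136 -0.0043402  -0.06078077] 0.0020195658567911377 deg -3.4824814143016067
80 [0.6478 0.1379]
65 [0.642  0.0431]
50 [ 0.6362 -0.0518]
35 [ 0.6305 -0.1466]
t 31.75 tcp [0.6418 0.042  0.2055] T 176.44  f [-0.6 -0.3 -1.9] w 0.0341
shift in units now: [0.01 0.06 6.27]  yaw units -0.02 dT 0.11
shift units in final frame: [0.01 0.06 6.27]
```

View pics/b65_raw.png

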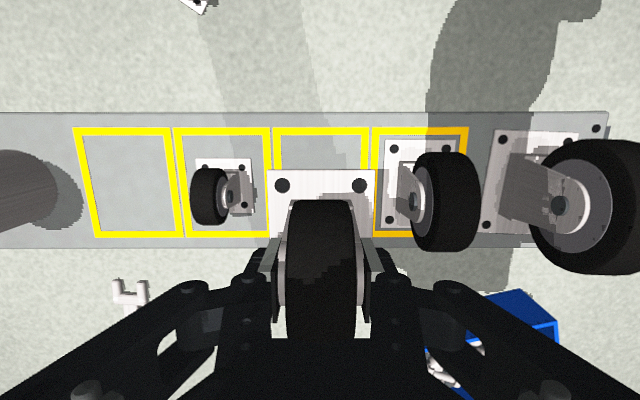

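```bash
python3 -m jog '{"gripper":[0,0,0,0,0,0,0,0],"linear":[[0.03,0.06,1],[0,0,1],[0,0,1],[0,0,1],[0,0,1],[0,0,0.8],[0,0,0.3],[0,0,0]],"yaw":[-0.02,0,0,0,0,0,0,0]}'
python3 -m jog '{"gripper":[0,0,0],"linear":[[0,0,0.05],[0,0,0],[0,0,0]],"yaw":[0,0,0]}'
python3 - <<'E'
from h import *
plan(.6417,.0431,.0764,176.55)
E
```

```text
time: 32.55
tcp_pos: [0.6412, 0.0429, 0.0832]
tool_rot: [-0.095, -3.139, 0.001]
contact_force: [0.3, 0.9, -2.3]
gripper_width: 0.0343
time: 32.85
tcp_pos: [0.6422, 0.0439, 0.0835]
tool_rot: [0.093, 3.139, 0.0]
contact_force: [1.0, -0.1, -2.8]
gripper_width: 0.0343
t 32.85 tcp [0.6422 0.0439 0.0835] T 176.61  f [ 1.  -0.1 -2.8] w 0.0343
shift in units now: [ 0.03 -0.04  0.36]  yaw units 0.01 dT -0.06
shift units in final frame: [ 0.03 -0.04  0.36]
```

```bash
python3 -m jog '{"gripper":[0,0,0],"linear":[[0,-0.03,0.2],[0,0,0],[0,0,0]],"yaw":[0,0,0]}'
python3 -m jog '{"gripper":[0,0,0],"linear":[[0,0,0.1],[0,0,0],[0,0,0]],"yaw":[0,0,0]}'
python3 -m jog '{"gripper":[0,0,0],"linear":[[0,0,0.04],[0,0,0],[0,0,0]],"yaw":[0,0,0]}'
```

```text
time: 33.15
tcp_pos: [0.6416, 0.0432, 0.0786]
tool_rot: [-0.093, -3.14, 0.0]
contact_force: [0.0, 0.2, -2.2]
gripper_width: 0.0343
time: 33.45
tcp_pos: [0.6418, 0.0433, 0.0766]
tool_rot: [-0.093, -3.14, 0.0]
contact_force: [-0.3, 0.5, -1.4]
gripper_width: 0.0341
time: 33.75
tcp_pos: [0.6417, 0.0433, 0.0765]
tool_rot: [0.093, 3.14, 0.0]
contact_force: [-4.2, 0.5, 5.2]
gripper_width: 0.0342
```

```bash
python3 -m jog '{"gripper":[0,0.7,0.7,0.7,0.7,0.7,0.7,0.7],"linear":[[0,0,0.03],[0,0,0],[0,0,0],[0,0,0],[0,0,0],[0,0,-0.5],[0,0,-1],[0,0,-1]],"yaw":[0,0,0,0,0,0,0,0]}'
python3 -m jog '{"gripper":[0.7,0.7,0.7,0.7,0.7,0.7,0.7,0.7],"linear":[[0,0,-1],[0,0,-1],[0,0,-1],[0,0,-1],[0,0,-1],[0,0,-1],[0,0,0],[0,0,0]],"yaw":[0,0,0,0,0,0,0,0]}'
python3 - <<'E'
from h import *
im,d,cal=look('a65',.6417,.0432,.023); bays(im,cal)
plan(.452,-.061,.22,51.8); print(arm.state()['q'])
E
```

```text
time: 34.55
tcp_pos: [0.6417, 0.0433, 0.1262]
tool_rot: [-0.093, -3.14, 0.0]
contact_force: [0.4, 0.8, -0.0]
gripper_width: 0.0599
time: 35.35
tcp_pos: [0.6418, 0.0433, 0.2458]
tool_rot: [0.093, 3.139, 0.0]
contact_force: [0.8, -0.1, -0.7]
gripper_width: 0.0597
42015 fit [ 0.63888603 -0.0040492  -0.0606154 ] 0.0019865334006883635 deg -3.4730064519677377
80 [0.6475 0.1382]
65 [0.6418 0.0434]
50 [ 0.636  -0.0515]
35 [ 0.6303 -0.1463]
t 35.40 tcp [0.6414 0.0433 0.245 ] T 176.62  f [-0.3 -0.3 -1. ] w 0.0596
shift in units now: [ 9.15 -5.76  1.25]  yaw units 27.23 dT -124.82
shift units in final frame: [-9.95 -4.22  1.25]
[-0.15774715  0.53341525  0.02858576  1.54090816 -0.01658818  1.06800965
  1.38669794]
```

View pics/a65_o.png

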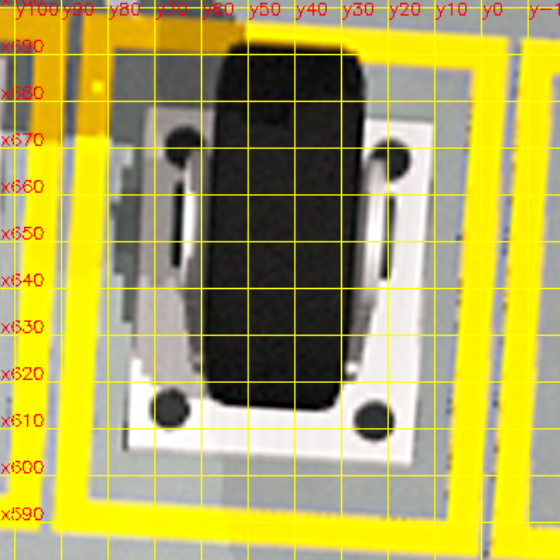

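```bash
python3 -m jog '{"gripper":[1,1,1,1,1,1,1,1],"linear":[[0.92,-0.58,0],[0.92,-0.58,0],[0.92,-0.58,0],[0.92,-0.58,0],[0.92,-0.58,0],[0.92,-0.58,0],[0.92,-0.58,0],[0.92,-0.58,0]],"yaw":[0,0,0,0,0,0,0,0]}'
python3 -m jog '{"gripper":[1,1,1,1,1,1,1,1],"linear":[[0.92,-0.58,0],[0.87,-0.54,0],[0,0,0.2],[0,0,0.2],[0,0,0.2],[0,0,0.2],[0,0,0.2],[0,0,0.2]],"yaw":[0,0,0.97,0.97,0.97,0.97,0.97,0.97]}'
python3 -m jog '{"gripper":[1,1,1,1,1,1,1,1],"linear":[[0,0,0],[0,0,0],[0,0,0],[0,0,0],[0,0,0],[0,0,0],[0,0,0],[0,0,0]],"yaw":[0.97,0.97,0.97,0.97,0.97,0.97,0.97,0.97]}'
python3 -m jog '{"gripper":[1,1,1,1,1,1,1,1],"linear":[[0,0,0],[0,0,0],[0,0,0],[0,0,0],[0,0,0],[0,0,0],[0,0,0],[0,0,0]],"yaw":[0.97,0.97,0.97,0.97,0.97,0.97,0.97,0.97]}'
python3 -m jog '{"gripper":[1,1,1,1,1,1,1,1],"linear":[[0,0,0],[0,0,0],[0,0,0],[0,0,0],[0,0,0],[0,0,0],[0,0,0],[0,0,0]],"yaw":[0.97,0.97,0.97,0.97,0.97,0.97,0,0]}'
python3 - <<'E'
from h import *
im,d,cal=look('w35',.452,-.061,.003,.04,5000)
plan(.452,-.061,.22,51.8); print(arm.state()['q'])
E
```

```text
time: 36.2
tcp_pos: [0.4879, -0.041, 0.2444]
tool_rot: [-0.093, -3.138, 0.0]
contact_force: [0.6, -0.3, -0.0]
gripper_width: 0.0852
time: 37.0
tcp_pos: [0.4517, -0.0609, 0.2204]
tool_rot: [-0.819, -3.031, 0.001]
contact_force: [0.1, 0.3, 0.1]
gripper_width: 0.0856
time: 37.8
tcp_pos: [0.4517, -0.0609, 0.2205]
tool_rot: [-1.706, -2.636, 0.002]
contact_force: [0.0, -0.2, -0.3]
gripper_width: 0.0855
time: 38.6
tcp_pos: [0.4517, -0.0609, 0.2205]
tool_rot: [-2.43, -1.99, 0.002]
contact_force: [-0.1, 0.1, 1.0]
gripper_width: 0.0856
time: 39.4
tcp_pos: [0.452, -0.0608, 0.2208]
tool_rot: [-2.82, -1.384, 0.002]
contact_force: [-0.6, 0.8, -1.7]
gripper_width: 0.0855
t 39.45 tcp [ 0.452  -0.0608  0.221 ] T 52.25  f [0.1 0.5 0.2] w 0.0855
shift in units now: [-0.01  0.    0.05]  yaw units 0.1 dT -0.45
shift units in final frame: [-0.01  0.    0.05]
[-0.40018722  0.33882589  0.58059425  2.04852517 -0.25086294  0.82313762
 -0.33225683]
```

View pics/w35_o.png

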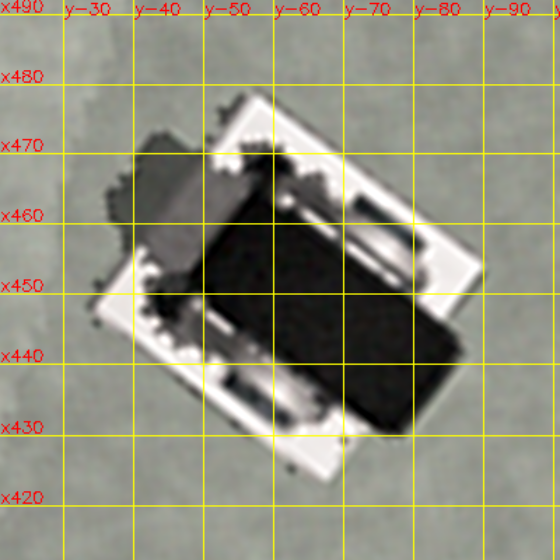

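View pics/w35_raw.png

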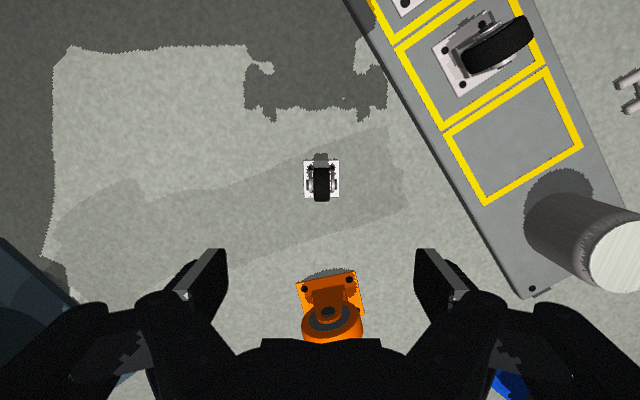

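```bash
python3 - <<'E'
from h import *
plan(.4513,-.0626,.035,52.6)
E
python3 -m jog '{"gripper":[1,1,1,1,1,1,1,1],"linear":[[-0.1,0.03,1],[0,0,1],[0,0,1],[0,0,1],[0,0,1],[0,0,1],[0,0,1],[0,0,1]],"yaw":[-0.08,0,0,0,0,0,0,0]}'
python3 -m jog '{"gripper":[1,1,1,1],"linear":[[0,0,0.8],[0,0,0.5],[0,0,0],[0,0,0]],"yaw":[0,0,0,0]}'
python3 - <<'E'
from h import *
plan(.4513,-.0626,.035,52.6)
E
```

```text
t 39.45 tcp [ 0.452  -0.0608  0.221 ] T 52.25  f [0.1 0.5 0.2] w 0.0855
shift in units now: [-0.09  0.03  9.3 ]  yaw units -0.08 dT 0.35
shift units in final frame: [-0.09  0.02  9.3 ]
time: 40.25
tcp_pos: [0.4516, -0.0628, 0.0604]
tool_rot: [-2.816, -1.392, -0.0]
contact_force: [0.6, 0.0, -0.3]
gripper_width: 0.0852
time: 40.65
tcp_pos: [0.4516, -0.063, 0.0355]
tool_rot: [-2.817, -1.39, -0.0]
contact_force: [-0.3, -0.1, 0.5]
gripper_width: 0.0855
t 40.65 tcp [ 0.4516 -0.063   0.0355] T 52.50  f [-0.3 -0.1  0.5] w 0.0855
shift in units now: [ 0.01 -0.02  0.03]  yaw units -0.02 dT 0.1
shift units in final frame: [ 0.01 -0.02  0.03]
```

```bash
python3 -m jog '{"gripper":[0,0,0,0,0,0,0,0],"linear":[[0,0,0],[0,0,0],[0,0,0],[0,0,0],[0,0,0],[0,0,0],[0,0,0],[0,0,0]],"yaw":[0,0,0,0,0,0,0,0]}'
python3 -m jog '{"gripper":[0,0,0,0,0,0,0,0],"linear":[[0,0,-0.3],[0,0,-0.7],[0,0,-1],[0,0,-1],[0,0,-1],[0,0,-1],[0,0,-1],[0,0,-1]],"yaw":[0,0,0,0,0,0,0,0]}'
python3 - <<'E'
from h import *
plan(.6303,-.1464,.18,-3.45)
E
```

```text
time: 41.45
tcp_pos: [0.4517, -0.0628, 0.0358]
tool_rot: [2.817, 1.39, 0.001]
contact_force: [-0.9, 1.7, 9.2]
gripper_width: 0.0246
time: 42.25
tcp_pos: [0.4511, -0.0629, 0.1764]
tool_rot: [-2.818, -1.389, 0.001]
contact_force: [0.4, 0.1, -1.1]
gripper_width: 0.0247
t 42.25 tcp [ 0.4511 -0.0629  0.1764] T 52.49  f [ 0.4  0.1 -1.1] w 0.0247
shift in units now: [ 2.14  9.65 -0.18]  yaw units 12.2 dT -55.94
shift units in final frame: [ 9.19  3.63 -0.18]
```

```bash
python3 -m jog '{"gripper":[0,0,0,0,0,0,0,0],"linear":[[0,0,-0.5],[0,0,-0.5],[0,0,0],[0,0,0],[0,0,0],[0,0,0],[0,0,0],[0,0,0]],"yaw":[0.94,0.94,0.94,0.94,0.94,0.94,0.94,0.94]}'
python3 -m jog '{"gripper":[0,0,0,0,0,0,0,0],"linear":[[0,0,0],[0,0,0],[0,0,0],[0,0,0],[0,0,0],[0.92,0.36,0],[0.92,0.36,0],[0.92,0.36,0]],"yaw":[0.94,0.94,0.94,0.93,0.93,0,0,0]}'
python3 -m jog '{"gripper":[0,0,0,0,0,0,0,0],"linear":[[0.92,0.36,0],[0.92,0.36,0],[0.92,0.36,0],[0.92,0.36,0],[0.92,0.36,0],[0.92,0.36,0],[0.91,0.4,0],[0,0,0]],"yaw":[0,0,0,0,0,0,0,0]}'
python3 -m jog '{"gripper":[0],"linear":[[0,0,0]],"yaw":[0]}'
python3 - <<'E'
from h import *
im,d,cal=look('b35',.6303,-.1464,.02); bays(im,cal)
plan(.6303,-.1464,.06,-3.45); print(arm.state()['q'])
E
```

```text
time: 43.05
tcp_pos: [0.4512, -0.0628, 0.1955]
tool_rot: [-3.103, -0.487, 0.0]
contact_force: [0.1, 0.2, -1.5]
gripper_width: 0.0246
time: 43.85
tcp_pos: [0.5057, -0.0876, 0.1955]
tool_rot: [-3.14, 0.093, 0.001]
contact_force: [0.4, 0.7, -1.5]
gripper_width: 0.0247
time: 44.65
tcp_pos: [0.632, -0.1475, 0.1952]
tool_rot: [3.139, -0.094, 0.001]
contact_force: [-0.0, -0.4, -1.3]
gripper_width: 0.0247
time: 44.75
tcp_pos: [0.6301, -0.1466, 0.1951]
tool_rot: [3.14, -0.095, -0.002]
contact_force: [-0.5, -0.2, -1.5]
gripper_width: 0.0248
33581 fit [ 0.63863893 -0.00389247 -0.06090082] 0.0019968885049096692 deg -3.489359669344213
80 [0.6473 0.1383]
65 [0.6415 0.0435]
50 [ 0.6357 -0.0513]
35 [ 0.63   -0.1461]
t 44.80 tcp [ 0.6299 -0.1463  0.1952] T -3.44  f [ 0.2  1.3 -0.6] w 0.0249
shift in units now: [0.03 0.01 6.76]  yaw units 0.0 dT -0.01
shift units in final frame: [0.02 0.   6.76]
[-0.27336569  0.70741769  0.77433036  1.60916965 -0.54924902  1.05584304
 -0.97162802]
```

View pics/b35_raw.png

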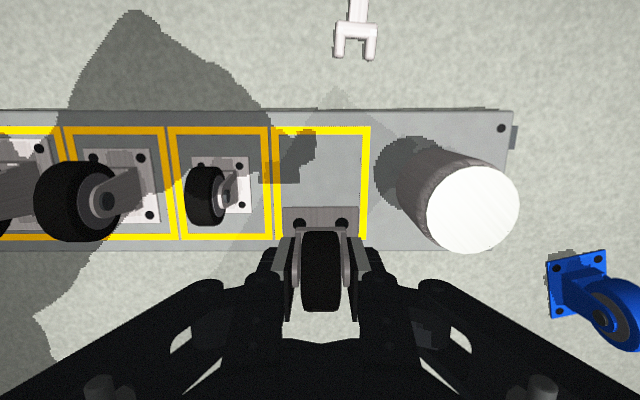

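```bash
python3 - <<'E'
from h import *
s,M,t=tool();cal=get_calibration('wrist')
for uv in ((283,206),(359,206)): print(M.T@(pix2w(cal,[uv],s['tcp_pos'][2]-.0325)[0]-s['tcp_pos'])*1000)
E
python3 -m jog '{"gripper":[0,0,0,0,0,0,0,0],"linear":[[0,0,1],[0,0,1],[0,0,1],[0,0,1],[0,0,1],[0,0,1],[0,0,0.5],[0,0,0]],"yaw":[0,0,0,0,0,0,0,0]}'
python3 -m jog '{"gripper":[0,0],"linear":[[0,0,0],[0,0,0]],"yaw":[0,0]}'
python3 - <<'E'
from h import *
plan(.6301,-.1462,.056,-3.45)
E
```

```text
[ 21.44443085 -19.0154631   32.48166189]
[21.43920117 19.766756   32.47154155]
time: 45.6
tcp_pos: [0.6296, -0.1458, 0.0643]
tool_rot: [-3.139, 0.094, 0.004]
contact_force: [-0.7, 0.1, -1.0]
gripper_width: 0.0249
time: 45.8
tcp_pos: [0.6312, -0.1467, 0.0665]
tool_rot: [3.14, -0.094, 0.002]
contact_force: [-0.6, 0.7, -1.2]
gripper_width: 0.0248
t 45.80 tcp [ 0.6312 -0.1467  0.0665] T -3.42  f [-0.6  0.7 -1.2] w 0.0248
shift in units now: [-0.06 -0.02  0.52]  yaw units 0.01 dT -0.03
shift units in final frame: [-0.05 -0.02  0.52]
```

```bash
python3 -m jog '{"gripper":[0,0,0],"linear":[[-0.04,0,0.35],[0,0,0],[0,0,0]],"yaw":[0,0,0]}'
python3 -m jog '{"gripper":[0,0,0],"linear":[[0,0,0.08],[0,0,0],[0,0,0]],"yaw":[0,0,0]}'
python3 -m jog '{"gripper":[0,0,0],"linear":[[0,0,0.05],[0,0,0],[0,0,0]],"yaw":[0,0,0]}'
```

```text
time: 46.1
tcp_pos: [0.6298, -0.1464, 0.0582]
tool_rot: [-3.14, 0.094, 0.0]
contact_force: [-0.1, 0.9, -0.5]
gripper_width: 0.025
time: 46.4
tcp_pos: [0.6299, -0.1465, 0.0567]
tool_rot: [3.14, -0.094, -0.0]
contact_force: [0.2, -1.0, -2.4]
gripper_width: 0.025
time: 46.7
tcp_pos: [0.63, -0.1465, 0.0559]
tool_rot: [3.14, -0.094, 0.0]
contact_force: [-0.1, -0.1, 2.8]
gripper_width: 0.0244
```

```bash
python3 -m jog '{"gripper":[0,0.7,0.7,0.7,0.7,0.7,0.7,0.7],"linear":[[0,0,0.03],[0,0,0],[0,0,0],[0,0,0],[0,0,0],[0,0,-0.5],[0,0,-1],[0,0,-1]],"yaw":[0,0,0,0,0,0,0,0]}'
python3 -m jog '{"gripper":[0.7,0.7,0.7,0.7,0.7,0.7,0.7,0.7],"linear":[[0,0,-1],[0,0,-1],[0,0,-1],[0,0,-1],[0,0,-1],[0,0,-1],[0,0,0],[0,0,0]],"yaw":[0,0,0,0,0,0,0,0]}'
python3 - <<'E'
from h import *
im,d,cal=look('a35',.6303,-.1464,.023); bays(im,cal)
plan(.5,0,.25,-3.45)
E
```

```text
time: 47.5
tcp_pos: [0.6297, -0.1466, 0.1061]
tool_rot: [3.14, -0.094, -0.001]
contact_force: [-0.1, 0.3, -0.4]
gripper_width: 0.06
time: 48.3
tcp_pos: [0.6299, -0.1465, 0.2257]
tool_rot: [-3.14, 0.094, -0.001]
contact_force: [-0.3, 0.1, 0.3]
gripper_width: 0.0598
38050 fit [ 0.63870749 -0.00398938 -0.05839654] 0.002017211133715981 deg -3.3458750726119724
80 [0.647  0.1383]
65 [0.6415 0.0434]
50 [ 0.6359 -0.0514]
35 [ 0.6304 -0.1462]
t 48.35 tcp [ 0.6296 -0.1462  0.2249] T -3.43  f [-0.5  1.   0.2] w 0.0597
shift in units now: [-6.91 -6.91 -1.25]  yaw units 0.0 dT -0.02
shift units in final frame: [-6.91 -6.91 -1.26]
```

View pics/a35_o.png

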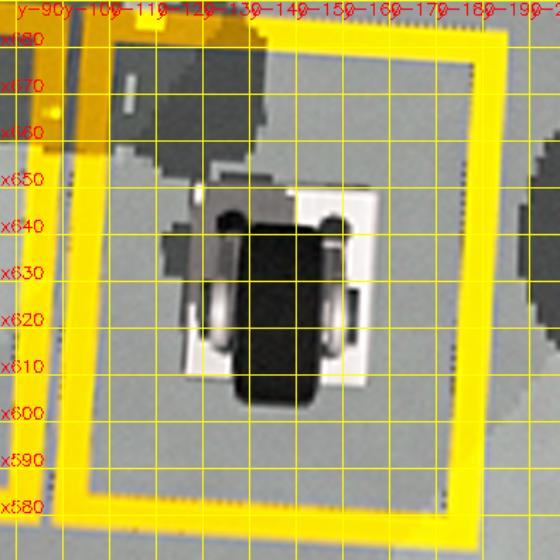

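```bash
python3 -m jog '{"gripper":[0.7,0.7,0.7,0.7,0.7,0.7,0.7,0.7],"linear":[[0,0,-1],[-1,-1,-0.5],[-1,-1,0],[-1,-1,0],[-1,-1,0],[-1,-1,0],[-1,-1,0],[-1,-1,0]],"yaw":[0,0,0,0,0,0,0,0]}'
python3 -m jog '{"gripper":[0.7,0.7,0.7,0.7],"linear":[[-0.5,0,0],[0,0,0],[0,0,0],[0,0,0]],"yaw":[0,0,0,0]}'
python3 - <<'E'
from h import *
im,d,cal=look('fin',.64,0,.02)
for n in('top','side'): cv2.imwrite(f'pics/{n}F.png',get_image(n)[0][:,:,::-1])
print(arm.state()['contact_force'],arm.state()['joint_vel'])
E
```

```text
time: 49.15
tcp_pos: [0.4971, 0.0026, 0.2543]
tool_rot: [3.14, -0.094, -0.003]
contact_force: [1.4, 0.9, 0.3]
gripper_width: 0.0596
time: 49.55
tcp_pos: [0.4892, 0.0014, 0.2551]
tool_rot: [3.139, -0.096, 0.001]
contact_force: [-0.6, 0.2, 0.1]
gripper_width: 0.06
[ 0.01834858  0.52376329 -0.27253177] [-5.77891262e-03 -1.31000961e-03 -9.47155208e-04  3.56208041e-03
  3.61013888e-05  8.03028277e-04  3.80874058e-04]
```

View pics/fin_raw.png

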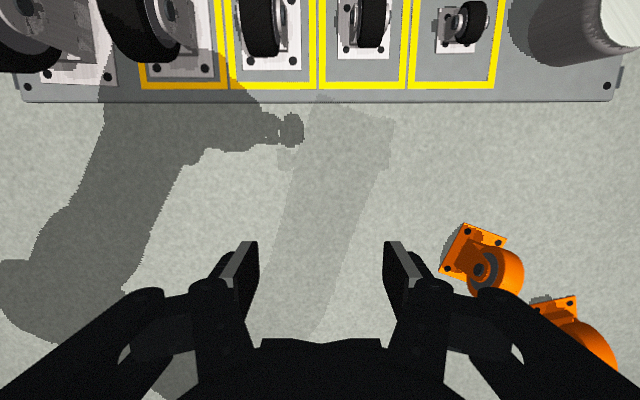

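View pics/sideF.png

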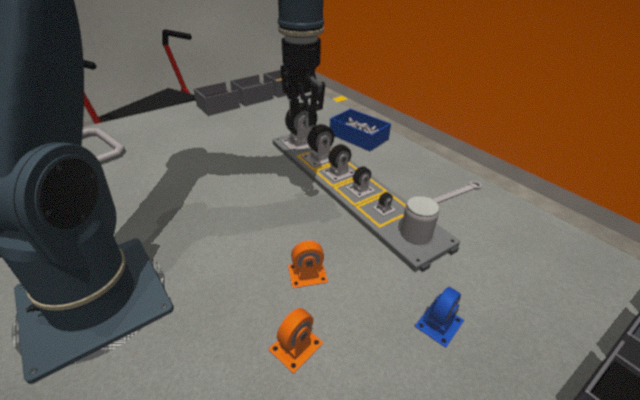

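The side view shows the row stepping down in size from the big caster (300,118) to the smallest (385,203). The tin is still at (420,220), and the orange and blue casters haven't moved. Handing in.

```bash
python3 - <<'E'
from cell import workorder
print(workorder.sign_off())
E
```

```text
the job is handed in; nothing more can be done
None
```

The job is done and handed in at about 50 s of the 112 s allowed. Counting away from the biggest caster, the bays now hold the 80, 65, 50 and 35 mm casters. Each stands wheel up on its plate with its wheel pointing across the shelf.

**Position:** Wrist pictures taken after each release put every plate within about 1 mm of its bay's centre and about 0.3° of square. These figures rest on the wrist camera's calibration.

**Camera disagreement:** My first fit of the bays from the top camera sat about 2 mm from the wrist camera's. I used the wrist camera because its readings agreed from opposite directions. The second top-camera fit, a cross-check, found no tape and gave nothing.

**Forces:** The highest force reading was about 15 N, when setting down the 50 mm caster. All other readings stayed under 10 N.

**Bystanders:** The final side view shows the biggest caster, the tin and the blue and orange casters looking unmoved. I checked these by eye and did not measure them. The gripper was clear of everything at hand-in.

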